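# Wind the bench transformer down to zero

### The arm

A 7-joint arm with a two-finger parallel gripper is mounted at the origin on the work surface. World frame = base frame: x ahead of the robot, y to its left, z up, the work surface at z = 0. Lengths are in m, angles in rad, forces in N, time in s.
With the tool pointing down it reaches from about 0.4 to 0.875 m from the base axis. Payload 19.3 kg.
Tool frame: the origin (TCP) lies midway between the tips of the shut fingers; the grasp point (between the pads) lies 19 mm behind it; z points along the fingers, y is the line along which they close (so a half turn about z gives the same grasp; the last joint's range is limited). The gripper opens to 85 mm and grips with 20 to 120 N. Pads are 22 mm wide; open, the fingers measure 114 mm over their backs; the gripper's body (76 mm by 85 mm) begins 54 mm behind the grasp point. The pads swing forward as they close: fully open they stand 13 mm farther back than shut.
Start: joints at [1.218, 0.521, -0.036, 1.599, 0.021, 1.021, -0.113], TCP at [0.174, -0.6, 0.231] pointing down, gripper open.
Joint ranges: [-2.91, 2.91], [-0.3, 2.13], [-1.5, 1.42], [0.17, 2.43], [-1.26, 4.41], [0.16, 1.93], [-2.52, 2.52]. Speed limits (rad/s): [1.89, 1.89, 2.39, 2.39, 3.01, 3.01, 3.01].

### API

Orientations are given as a unit quaternion [x, y, z, w].
In Python, from bench import arm, imaging gives the robot as it stands.
- The arm moves only by the tool move_arm, never from a script. Its argument "increments" is a list of rows, each an object of numbers: "dx", "dy", "dz": the shift along the world's x, y, z as a fraction of full scale; "ax", "ay", "az": the turn, a rotation vector about the world's x, y, z as a fraction of full scale; "jaw": the opening, from 0 (shut) to 1 (fully open). In form: [{"dx": .., "dy": .., "dz": .., "ax": .., "ay": .., "az": .., "jaw": ..}, ...]. A call has 1 to 8 rows; each row is the pose to reach, as a shift and turn from the pose commanded when the call began, turning the shorter way round; what a row does not reach only later rows make up. Full scale, the value 1, is 0.12 m for a shift and 180 degrees for a turn. A row lasts 1/10 s, in which the tool goes at most 50 mm and 8.59 degrees, less where a joint would pass 70% of its speed; a pose out of reach is approached as far as the arm can. A call with a number of a shift or a turn outside -1 to 1 is refused whole. A call with a gripper value outside its range is refused whole. The fingers move at their own pace and stop on an object; the grip force is fixed at half the most. Time passes only in rows, so rows that repeat a pose let the fingers close. It gives the time, the measured TCP pose, the force, the opening and the grip force at its end, in the units of the state.
- arm.observe(): the state, without advancing time (a new reading comes with each control period).
- imaging.get_image(name): name is "side" or "top"; returns the picture (420x560x3 uint8, blue, green, red); there is no depth.
- imaging.get_calibration(name): a dict with "fovy" (degrees; the focal length in pixels is half the picture's height over the tangent of half this angle, whatever the lens; pixels are square), "cx", "cy" (the principal point, pixels), "world_from_camera" (4x4, takes a point from camera to world coordinates). Camera axes: x right, y up, looking along -z (the intrinsics and any distortion apply to the point x, -y, -z); pixel columns grow to the right and rows downward; lengths in m; the calibration is good to about 2 mm. A picture is of the moment at which its call begins. get_calibration takes no time and is no camera call.
- arm.hand_in(): hands the job in; it is judged then, once.
The state is a dict: "time": time; "qpos": joint angles; "joint_velocities": joint speeds; "effort": joint torques, N m; "position": TCP position; "tool_rot": TCP orientation; "contact_force": force on the tool from outside, world axes, zero at the start; "moment": the same for the moment, N m; "gripper_width": opening from 0.0 (shut) to 1.0 (fully open); "grip_force": force on a finger pad.
Only numpy, scipy, OpenCV 4.12 (cv2) and the standard library are available. Lean on these libraries where they do the work, as an engineer would, in place of code of your own. Each camera call takes 0.05 s, during which the arm holds its last target. There are 200 camera calls.

### The job

The variable transformer is being shut down, but somebody left the green meter lying across its guard rails, over the dial. Set the meter down gently, face up and wholly on the blue mat, then turn the transformer's dial anticlockwise (seen from above) all the way to its zero stop. Leave the solder spool, the screwdriver and the spray can where they are.

Things in the scene. Friction and masses are not known exactly. Their poses are not given: they have to be found in the camera images.
- transformer: Fixed bench transformer, dark case 240 (x) x 190 (y) x 100 mm high, black dial knob on its deck at x = +20 mm. Origin: centre of its underside; front (sockets) faces its -x. Two steel guard rails of 12 mm square bar stand on the deck at y = +70 and -70 mm, upturned Us running from x = -46 to +86 mm, tops 165 mm above the origin.
- dial (a joint): Angle of the dial knob, rad: 0 at the zero stop (fully anticlockwise from above), growing clockwise to 5.24 at the other stop. Stays where it is left; friction about 0.08 N m. Starts between 0.9 and 2.8. The knob's white pointer is at angle 2.618 - value, anticlockwise from the transformer's +x; a red tick on the white scale marks zero.
- dial_grip (a point): On the dial's axis at gripping height, 138 mm above the table. x runs along the knob's grip bar to the white pointer's end and turns with the knob; z up. The bar is 64 (x) x 18 (y) x 36 mm tall, its top 12 mm above this point, and stands on a round skirt 72 mm in diameter whose top is 114 mm above the table.
- meter: Loose green hand-held meter with black face, a plain block 190 (x) x 62 (y) x 36 (z) mm with rounded edges, 0.2 to 0.45 kg. Origin: centre of its underside; +x towards its display, z out of its face. It starts face up across the two guard rails, above the dial, its underside 165 mm above the table.
- meter_display_end (a point): Middle of the meter's lower edge at the display end, 95 mm from its origin along +x.
- meter_socket_end (a point): Middle of the meter's lower edge at the socket end, 95 mm from its origin along -x.
- mat: Fixed flat blue mat, 280 (x) x 180 (y) x 4 mm thick, on the table. Origin: centre of its underside. The screwdriver lies along its +y side; the rest of it is free.
- screwdriver: Loose screwdriver with red handle lying on the mat roughly along the mat's x, 200 mm long, handle 26 mm thick, towards its -x, at the mat's +y side, 58 to 70 mm from the mat's middle line. Origin: its middle, on its underside. Leave it alone.
- spool: Loose aluminium solder spool, 50 mm diameter, 40 mm high, standing on the transformer's deck in front of the knob. Origin: centre of its underside. Leave it alone.
- spray: Loose spray can, red label, 52 mm diameter, 160 mm high, standing on the table between transformer and mat. Origin: centre of its underside. Leave it alone.
Things that resemble listed ones, but are neither listed nor needed, are in the scene too. Leave any pink look-alike of the meter alone.

How it is judged:
On the way, in this order (a step that is already met when the one before it is completed fails the run):
1. the meter lies released, flat and face up, on the mat (height (world z) of meter below 0.01 m and angle between meter's own z axis and vertical below 0.1 rad and x of meter_display_end in the frame of mat between -0.145 and 0.145 m and y of meter_display_end in the frame of mat between -0.065 and 0.065 m and x of meter_socket_end in the frame of mat between -0.145 and 0.145 m and y of meter_socket_end in the frame of mat between -0.065 and 0.065 m and linear speed of meter below 0.02 m/s and contact force between the fingers and meter below 0.1 N), for 0.2 s.
2. the dial is at its zero stop (value of joint dial below 0.07 rad), for 0.2 s.
At the end, for the whole second after the job is handed in: The meter lies at rest and released on the mat, face up within 0.1 rad of level, the middles of both its ends inside the mat's length (+5 mm) and within 65 mm of its long middle line; the dial is within 0.07 rad of its zero stop; the three bystanders have not been moved more than 30 mm (all of step 1 and value of joint dial below 0.07 rad); the robot touches nothing.
It fails at once if the solder spool is moved more than 30 mm (distance of spool from where it was at the start of the episode above 0.03 m).
It fails at once if the screwdriver is moved more than 30 mm (distance of screwdriver from where it was at the start of the episode above 0.03 m).
It fails at once if the spray can is moved more than 30 mm (distance of spray from where it was at the start of the episode above 0.03 m).
It fails at once if the meter is dropped or thrown (faster than 0.6 m/s while no finger touches it) (linear speed of meter above 0.6 m/s and contact force between the fingers and meter below 0.05 N).
It also fails if it takes over 69 s, if anything falls off the work surface, if the arm or the gripper's body presses on something with over 40 N, if the wrist force passes 120 N, or if a joint passes its speed limit or range.

## Working session

There is one attempt and no reset: what is moved stays moved. The work goes in short steps, Python scripts to look and compute and a tool call to move; the robot and the scene stay as the last step left them, time stands still between calls to the robot, and variables do not carry over. Pictures are saved under pics/ and viewed, at most 10 in all, crops included, and the job is handed in when it is done.

Besides the shell and the picture viewer there is one more tool, called after ">>>" in YAML: its name, and indented under it one key for each argument. move_arm: Moves the arm, as the interface text tells. Shift numbers are shares of 0.12 m and turn numbers shares of 180 degrees, none past 1 either way. Its arguments: {"type":"object","properties":{"increments":{"type":"array","items":{"type":"object","properties":{"dx":{"type":"number","minimum":-1,"maximum":1},"dy":{"type":"number","minimum":-1,"maximum":1},"dz":{"type":"number","minimum":-1,"maximum":1},"ax":{"type":"number","minimum":-1,"maximum":1},"ay":{"type":"number","minimum":-1,"maximum":1},"az":{"type":"number","minimum":-1,"maximum":1},"jaw":{"type":"number"}}}}},"required":["increments"]}

```bash
mkdir -p pics; ls; python3 - <<'E'
from bench import arm, imaging
import cv2,json
for n in("side","top"):
    cv2.imwrite(f"pics/{n}0.png",imaging.get_image(n)); print(n,imaging.get_calibration(n))
print(arm.observe())
E
```

```text
pics
side {'fovy': 43.920025849979034, 'cx': 278.8280104840453, 'cy': 222.59128904458854, 'world_from_camera': array([[-0.74096693,  0.37564342, -0.55665072, -0.186225  ],
       [-0.67144362, -0.40026495,  0.62365971,  0.70257679],
       [ 0.0114659 ,  0.8358708 ,  0.54880647,  0.81397408],
       [ 0.        ,  0.        ,  0.        ,  1.        ]])}
top {'fovy': 43.72182735440954, 'cx': 289.95818867741264, 'cy': 204.33494696675325, 'world_from_camera': array([[-1.41597277e-03,  9.93728943e-01, -1.11806903e-01,
         3.32652150e-01],
       [-9.99995120e-01, -1.71844047e-03, -2.60894597e-03,
        -5.77747119e-02],
       [-2.78471863e-03,  1.11802664e-01,  9.93726527e-01,
         1.49516240e+00],
       [ 0.00000000e+00,  0.00000000e+00,  0.00000000e+00,
         1.00000000e+00]])}
{'time': 0.1, 'qpos': array([ 1.21777575,  0.52193997, -0.03630434,  1.59992543,  0.02117747,
        1.02110384, -0.11281205]), 'joint_velocities': array([ 0.00014415, -0.0019396 , -0.00042436, -0.00065807, -0.00040869,
        0.00090993, -0.00112596]), 'effort': array([ 3.90609828e-03, -9.28500366e+01,  1.98431052e+00, -3.70539415e+01,
        1.81744806e-02,  5.27688913e-03,  4.03366607e-05]), 'position': array([ 0.1742961 , -0.59990229,  0.23080169]), 'tool_rot': array([ 9.90021990e-01,  1.40912074e-01, -1.00121706e-04, -4.86038316e-04]), 'contact_force': array([-0.23698957, -0.46398958,  0.27936235]), 'moment': array([0.03564536, 0.02349155, 0.03185744]), 'grip_force': 0.0, 'gripper_width': 0.9966457325413863}
```

View pics/top0.png

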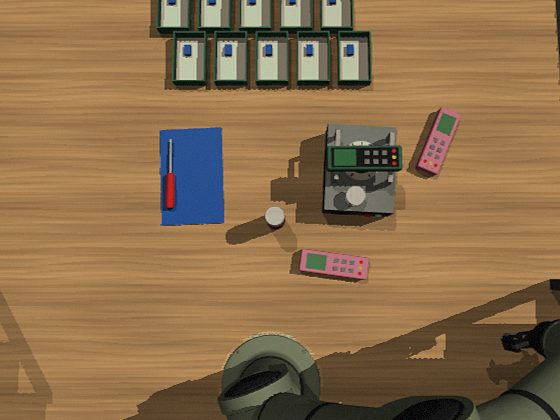

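View pics/side0.png

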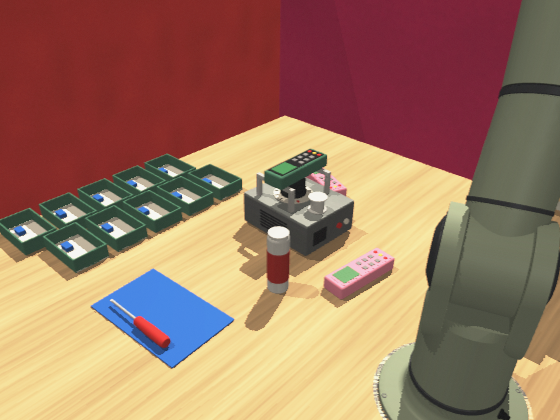

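The top view has world +x up and +y left. There are three meter-like things: green at (366,158) across the rails, pink at (438,140) and pink at (334,264). Only the green one fits, as it is green and lies over the dial. The mat is at (192,176) with the screwdriver on its +y side, the spool at (355,196) and the spray can at (275,216).

```bash
cat > h.py <<'E'
import numpy as np, cv2
from bench import arm, imaging
def ray(n,uv):
    c=imaging.get_calibration(n);T=c["world_from_camera"];f=210/np.tan(np.radians(c["fovy"]/2))
    uv=np.atleast_2d(uv).astype(float)
    d=np.c_[(uv[:,0]-c["cx"])/f,-(uv[:,1]-c["cy"])/f,-np.ones(len(uv))]@T[:3,:3].T
    return T[:3,3],d
def onz(n,uv,z):
    o,d=ray(n,uv); return o+d*((z-o[2])/d[:,2])[:,None]
def proj(n,P):
    c=imaging.get_calibration(n);T=c["world_from_camera"];f=210/np.tan(np.radians(c["fovy"]/2))
    p=(np.atleast_2d(P)-T[:3,3])@T[:3,:3]; return np.c_[c["cx"]-f*p[:,0]/p[:,2],c["cy"]+f*p[:,1]/p[:,2]]
def rect(n,mask,z):
    """largest blob's min-area rectangle, on plane z: centre, sizes, long-axis yaw(deg)"""
    cs,_=cv2.findContours(mask.astype(np.uint8),cv2.RETR_EXTERNAL,cv2.CHAIN_APPROX_NONE)
    k=max(cs,key=cv2.contourArea)[:,0]
    P=onz(n,k,z)[:,:2].astype(np.float32)
    b=cv2.boxPoints(cv2.minAreaRect(P)); e=[b[1]-b[0],b[2]-b[1]]; e.sort(key=np.linalg.norm)
    return b.mean(0).round(4),[round(float(np.linalg.norm(v)),4) for v in e],round(float(np.degrees(np.arctan2(e[1][1],e[1][0]))),1),len(k)
E
python3 - <<'E'
from h import *
im=cv2.imread("pics/top0.png");hsv=cv2.cvtColor(im,cv2.COLOR_BGR2HSV)
H,S,V=[hsv[...,i].astype(int) for i in range(3)]
mat=cv2.morphologyEx(((H>100)&(H<125)&(S>150)).astype(np.uint8),cv2.MORPH_CLOSE,np.ones((15,15)))
mat[:110]=0
print("mat",rect("top",mat,0.004))
g=((H>55)&(H<95)&(S>60)).astype(np.uint8); g[:110]=0; g[230:]=0
g=cv2.morphologyEx(g,cv2.MORPH_CLOSE,np.ones((9,9)))
print("meter",rect("top",g,0.199))
r=((H<8)|(H>172))&(S>190)&(V>100); r[:,250:]=False
print("handle",rect("top",r,0.017))
print("spray",onz("top",(274.5,216),.16)[0],"spool",onz("top",(355.5,196),.14)[0])
cv2.imwrite("pics/c1.png",cv2.resize(im[110:230,300:460],(800,600),interpolation=cv2.INTER_CUBIC))
s=cv2.imread("pics/side0.png")
cv2.imwrite("pics/c2.png",cv2.resize(s[140:260,230:390],(800,600),interpolation=cv2.INTER_CUBIC))
E
```

```text
mat (array([0.5847, 0.2308], dtype=float32), [0.1781, 0.278], 2.5, 308)
meter (array([ 0.5947, -0.2382], dtype=float32), [0.069, 0.1913], 88.6, 198)
handle (array([0.5409, 0.2882], dtype=float32), [0.0228, 0.0983], 1.4, 78)
spray [ 0.45288398 -0.01464254  0.16      ] spool [ 0.50671373 -0.2252562   0.14      ]
```

View pics/c1.png

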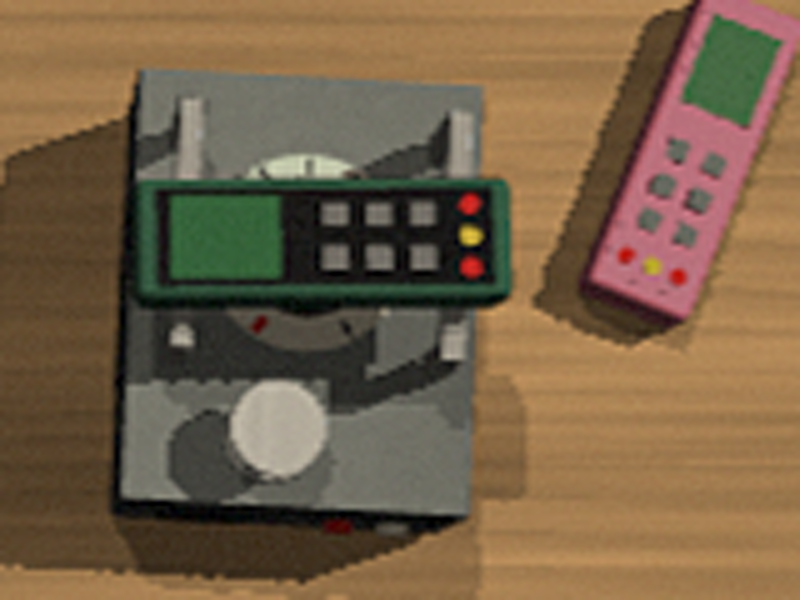

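View pics/c2.png

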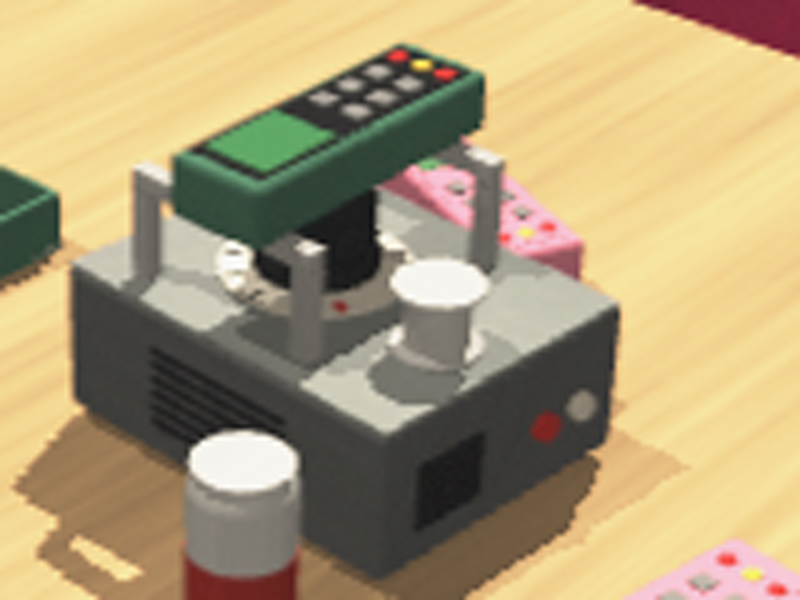

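The crops confirm it: the green meter lies across both rails over the knob with its display at the left (+y), and the pink one on the right is the look-alike. The meter's far edge puts its centre near (0.598, -0.239) with yaw about 89°. The red zero tick shows at crop (259,324).

>>> move_arm:
  increments:
    - {"dx": 0.88, "dy": 0.75, "dz": 0.6, "az": 0.1}
    - {"dx": 0.88, "dy": 0.75, "dz": 0.6, "az": 0.1}
    - {"dx": 0.88, "dy": 0.75, "dz": 0.6, "az": 0.1}
    - {"dx": 0.88, "dy": 0.75, "dz": 0.6, "az": 0.1}

```text
invalid input at $.increments[0]: expected keys dx, dy, dz, ax, ay, az, jaw
```

>>> move_arm:
  increments:
    - {"dx": 0.88, "dy": 0.75, "az": 0.1}
    - {"dx": 0.88, "dy": 0.75, "az": 0.1}
    - {"dx": 0.88, "dy": 0.75, "az": 0.1}
    - {"dx": 0.88, "dy": 0.75, "az": 0.1}

```text
invalid input at $.increments[0]: expected keys dx, dy, dz, ax, ay, az, jaw
```

>>> move_arm:
  increments:
    - {"dx": 0.88, "dy": 0.75, "az": 0.1}
    - {"dx": 0.88, "dy": 0.75, "az": 0.1}
    - {"dx": 0.88, "dy": 0.75, "az": 0.1}
    - {"dx": 0.88, "dy": 0.75, "az": 0.1}

```text
invalid input at $.increments[0]: expected keys dx, dy, dz, ax, ay, az, jaw
```

>>> move_arm:
  increments:
    - {"dx": 0.89, "dy": 0.75, "az": 0.1}
    - {"dx": 0.89, "dy": 0.75, "az": 0.1}
    - {"dx": 0.89, "dy": 0.75, "az": 0.1}
    - {"dx": 0.89, "dy": 0.75, "az": 0.1}
    - {"dx": 0.89, "dy": 0.75, "az": 0.1}

```text
invalid input at $.increments[0]: expected keys dx, dy, dz, ax, ay, az, jaw
```

>>> move_arm:
  increments:
    - {"dx": 0.88, "dy": 0.75, "dz": 0.6, "ax": 0, "ay": 0, "az": 0.1, "jaw": 1}
    - {"dx": 0.88, "dy": 0.75, "dz": 0.6, "ax": 0, "ay": 0, "az": 0.1, "jaw": 1}
    - {"dx": 0.88, "dy": 0.75, "dz": 0.6, "ax": 0, "ay": 0, "az": 0.1, "jaw": 1}
    - {"dx": 0.88, "dy": 0.75, "dz": 0.6, "ax": 0, "ay": 0, "az": 0.1, "jaw": 1}

```text
time: 0.5
position: [0.2849, -0.5074, 0.3059]
tool_rot: [0.955, 0.297, 0.001, 0.001]
contact_force: [-1.1, -1.5, 0.4]
gripper_width: 1.0
grip_force: 0.0
```

>>> move_arm:
  increments:
    - {"dx": 0.88, "dy": 0.75, "dz": 0, "ax": 0, "ay": 0, "az": 0.1, "jaw": 1}
    - {"dx": 0.88, "dy": 0.75, "dz": 0, "ax": 0, "ay": 0, "az": 0.1, "jaw": 1}
    - {"dx": 0.88, "dy": 0.75, "dz": 0, "ax": 0, "ay": 0, "az": 0.1, "jaw": 1}
    - {"dx": 0.88, "dy": 0.75, "dz": 0, "ax": 0, "ay": 0, "az": 0.1, "jaw": 1}

```text
time: 0.9
position: [0.3896, -0.4162, 0.303]
tool_rot: [0.896, 0.443, 0.001, -0.001]
contact_force: [-0.4, -0.6, 0.5]
gripper_width: 1.0
grip_force: 0.0
```

>>> move_arm:
  increments:
    - {"dx": 0.88, "dy": 0.75, "dz": 0, "ax": 0, "ay": 0, "az": 0.1, "jaw": 1}
    - {"dx": 0.88, "dy": 0.75, "dz": 0, "ax": 0, "ay": 0, "az": 0.1, "jaw": 1}
    - {"dx": 0.88, "dy": 0.75, "dz": 0, "ax": 0, "ay": 0, "az": 0.1, "jaw": 1}
    - {"dx": 0.88, "dy": 0.75, "dz": 0, "ax": 0, "ay": 0, "az": 0.1, "jaw": 1}

```text
time: 1.3
position: [0.4947, -0.3259, 0.3027]
tool_rot: [0.816, 0.578, 0.001, -0.001]
contact_force: [-1.0, -0.9, -0.8]
gripper_width: 1.009
grip_force: 0.0
```

>>> move_arm:
  increments:
    - {"dx": 0.89, "dy": 0.75, "dz": 0, "ax": 0, "ay": 0, "az": 0.1, "jaw": 1}
    - {"dx": 0.89, "dy": 0.75, "dz": 0, "ax": 0, "ay": 0, "az": 0.1, "jaw": 1}
    - {"dx": 0.89, "dy": 0.75, "dz": 0, "ax": 0, "ay": 0, "az": 0.1, "jaw": 1}
    - {"dx": 0.89, "dy": 0.75, "dz": 0, "ax": 0, "ay": 0, "az": 0.1, "jaw": 1}
    - {"dx": 0.89, "dy": 0.75, "dz": 0, "ax": 0, "ay": 0, "az": 0.1, "jaw": 1}
    - {"dx": 0.89, "dy": 0.75, "dz": 0, "ax": 0, "ay": 0, "az": 0.1, "jaw": 1}

```text
time: 1.9
position: [0.5971, -0.2416, 0.303]
tool_rot: [0.719, 0.695, -0.001, -0.0]
contact_force: [-0.1, -0.2, -0.5]
gripper_width: 1.0
grip_force: 0.0
```

>>> move_arm:
  increments:
    - {"dx": 0.01, "dy": 0.01, "dz": -0.4, "ax": 0, "ay": 0, "az": 0, "jaw": 1}
    - {"dx": 0.01, "dy": 0.01, "dz": -0.7, "ax": 0, "ay": 0, "az": 0, "jaw": 1}
    - {"dx": 0.01, "dy": 0.01, "dz": -0.7, "ax": 0, "ay": 0, "az": 0, "jaw": 1}
    - {"dx": 0.01, "dy": 0.01, "dz": -0.7, "ax": 0, "ay": 0, "az": 0, "jaw": 1}

```text
time: 2.3
position: [0.5989, -0.24, 0.2204]
tool_rot: [0.719, 0.695, -0.0, 0.0]
contact_force: [0.2, 0.7, 0.8]
gripper_width: 1.0
grip_force: 0.0
```

```bash
python3 - <<'E'
from h import *
t=imaging.get_image("top");s=imaging.get_image("side")
a=cv2.resize(t[110:230,300:460],(400,300),interpolation=cv2.INTER_CUBIC)
b=cv2.resize(s[110:230,230:390],(400,300),interpolation=cv2.INTER_CUBIC)
cv2.imwrite("pics/c3.png",np.hstack([a,b]))
E
```

```text
(no output)
```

View pics/c3.png

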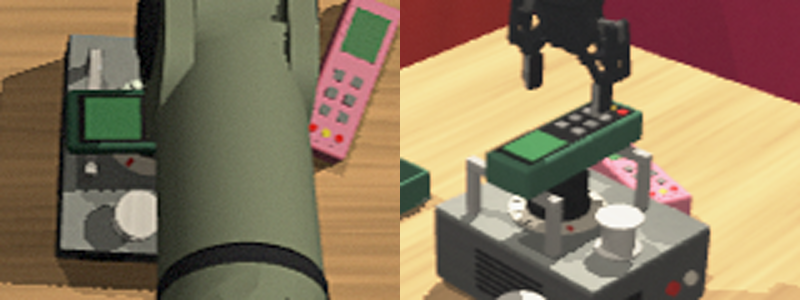

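The fingers hang above the meter, with the +x tip at crop (533,85) and the -x tip at (600,115). I check this against the meter's edges by projection.

```bash
python3 - <<'E'
from h import *
s=cv2.imread("pics/side0.png");hsv=cv2.cvtColor(s,cv2.COLOR_BGR2HSV).astype(int)
for P in [(.599,-.239,.201)]:
  for yaw in (88,90):
    u=np.array([np.cos(np.radians(yaw)),np.sin(np.radians(yaw)),0]);v=np.array([-u[1],u[0],0])
    C=[np.array(P)+a*.095*u+b*.031*v for a,b in((1,1),(1,-1),(-1,-1),(-1,1))]
    print(yaw,"side crop2",((proj("side",C)-[230,140])*5).round(),"top crop1",((proj("top",C)-[300,110])*5).round())
print("tips in c3", (proj("side",[(.599+.043,-.24,.233),(.599-.043,-.24,.233)])-[230,110])*2.5+[400,0])
E
```

```text
88 side crop2 [[243. 189.]
 [155. 147.]
 [403.  35.]
 [489.  70.]] top crop1 [[126. 287.]
 [129. 166.]
 [507. 178.]
 [505. 299.]]
90 side crop2 [[249. 190.]
 [158. 150.]
 [397.  34.]
 [486.  68.]] top crop1 [[128. 294.]
 [127. 172.]
 [504. 171.]
 [507. 293.]]
tips in c3 [[534.00631114  88.43829178]
 [597.30235984 113.30590711]]
```

The meter sits about 4 mm nearer and 3 mm farther to -y than assumed, at (0.595, -0.242) with yaw about 90°. I correct for that, descend and grip.

>>> move_arm:
  increments:
    - {"dx": -0.03, "dy": -0.02, "dz": 0, "ax": 0, "ay": 0, "az": 0.01, "jaw": 1}
    - {"dx": -0.03, "dy": -0.02, "dz": -0.15, "ax": 0, "ay": 0, "az": 0.01, "jaw": 1}
    - {"dx": -0.03, "dy": -0.02, "dz": -0.3, "ax": 0, "ay": 0, "az": 0.01, "jaw": 1}
    - {"dx": -0.03, "dy": -0.02, "dz": -0.42, "ax": 0, "ay": 0, "az": 0.01, "jaw": 1}
    - {"dx": -0.03, "dy": -0.02, "dz": -0.52, "ax": 0, "ay": 0, "az": 0.01, "jaw": 1}
    - {"dx": -0.03, "dy": -0.02, "dz": -0.52, "ax": 0, "ay": 0, "az": 0.01, "jaw": 1}
    - {"dx": -0.03, "dy": -0.02, "dz": -0.52, "ax": 0, "ay": 0, "az": 0.01, "jaw": 1}

```text
time: 3.1
position: [0.5959, -0.2414, 0.1575]
tool_rot: [0.707, 0.707, 0.0, 0.0]
contact_force: [-1.0, 0.0, -0.1]
gripper_width: 1.004
grip_force: 0.0
```

>>> move_arm:
  increments:
    - {"dx": 0, "dy": 0, "dz": 0, "ax": 0, "ay": 0, "az": 0, "jaw": 0.6}
    - {"dx": 0, "dy": 0, "dz": 0, "ax": 0, "ay": 0, "az": 0, "jaw": 0.6}
    - {"dx": 0, "dy": 0, "dz": 0, "ax": 0, "ay": 0, "az": 0, "jaw": 0.6}
    - {"dx": 0, "dy": 0, "dz": 0, "ax": 0, "ay": 0, "az": 0, "jaw": 0.6}
    - {"dx": 0, "dy": 0, "dz": 0, "ax": 0, "ay": 0, "az": 0, "jaw": 0.6}
    - {"dx": 0, "dy": 0, "dz": 0, "ax": 0, "ay": 0, "az": 0, "jaw": 0.6}

```text
time: 3.7
position: [0.5963, -0.2415, 0.158]
tool_rot: [0.707, 0.707, 0.0, 0.001]
contact_force: [1.6, 0.1, 6.8]
gripper_width: 0.718
grip_force: 65.7
```

It grips at 61 mm with 66 N. Lift.

>>> move_arm:
  increments:
    - {"dx": 0, "dy": 0, "dz": 0.1, "ax": 0, "ay": 0, "az": 0, "jaw": 0.5}
    - {"dx": 0, "dy": 0, "dz": 0.25, "ax": 0, "ay": 0, "az": 0, "jaw": 0.5}
    - {"dx": 0, "dy": 0, "dz": 0.5, "ax": 0, "ay": 0, "az": 0, "jaw": 0.5}
    - {"dx": 0, "dy": 0, "dz": 0.75, "ax": 0, "ay": 0, "az": 0, "jaw": 0.5}
    - {"dx": 0, "dy": 0, "dz": 0.75, "ax": 0, "ay": 0, "az": 0, "jaw": 0.5}
    - {"dx": 0, "dy": 0, "dz": 0.75, "ax": 0, "ay": 0, "az": 0, "jaw": 0.5}
    - {"dx": 0, "dy": 0, "dz": 0.75, "ax": 0, "ay": 0, "az": 0, "jaw": 0.5}

```text
time: 4.4
position: [0.595, -0.2413, 0.2461]
tool_rot: [0.707, 0.707, -0.0, -0.001]
contact_force: [-0.4, -0.0, -3.0]
gripper_width: 0.719
grip_force: 66.7
```

```bash
python3 - <<'E'
from h import *
s=imaging.get_image("side");t=imaging.get_image("top")
b=cv2.resize(s[70:250,210:390],(400,400),interpolation=cv2.INTER_CUBIC)
a=cv2.resize(t[115:235,145:265],(400,400),interpolation=cv2.INTER_CUBIC)
cv2.imwrite("pics/c4.png",np.hstack([a,b])); print(arm.observe()["qpos"])
E
```

```text
[ 0.57821556  0.56644646 -0.43989865  1.5171648   0.25673915  1.11730047
  0.08540622]
```

View pics/c4.png

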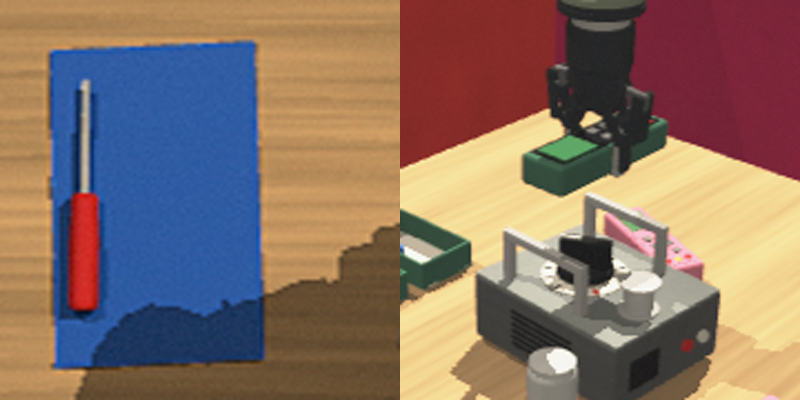

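The meter is held level at 0.25 m and the rails and knob are clear beneath it. The mat's free area lies right of the screwdriver (handle at crop (84,250)), and the mat's yaw is about 2°. I carry to (0.585, 0.204) with a 92° turn.

>>> move_arm:
  increments:
    - {"dx": 0, "dy": 0.2, "dz": 0, "ax": 0, "ay": 0, "az": 0.03, "jaw": 0.5}
    - {"dx": 0, "dy": 0.5, "dz": 0, "ax": 0, "ay": 0, "az": 0.07, "jaw": 0.5}
    - {"dx": -0.02, "dy": 0.8, "dz": 0, "ax": 0, "ay": 0, "az": 0.11, "jaw": 0.5}
    - {"dx": -0.02, "dy": 0.93, "dz": 0, "ax": 0, "ay": 0, "az": 0.13, "jaw": 0.5}

```text
time: 4.9
position: [0.5928, -0.126, 0.2465]
tool_rot: [0.546, 0.838, 0.0, -0.001]
contact_force: [-0.1, -0.7, -1.9]
gripper_width: 0.72
grip_force: 66.3
```

>>> move_arm:
  increments:
    - {"dx": 0, "dy": 0.3, "dz": 0, "ax": 0, "ay": 0, "az": 0.04, "jaw": 0.5}
    - {"dx": 0, "dy": 0.6, "dz": 0, "ax": 0, "ay": 0, "az": 0.08, "jaw": 0.5}
    - {"dx": -0.02, "dy": 0.93, "dz": 0, "ax": 0, "ay": 0, "az": 0.12, "jaw": 0.5}
    - {"dx": -0.02, "dy": 0.93, "dz": 0, "ax": 0, "ay": 0, "az": 0.13, "jaw": 0.5}

```text
time: 5.3
position: [0.5902, -0.0124, 0.2468]
tool_rot: [0.363, 0.932, 0.001, -0.001]
contact_force: [-0.8, -0.4, -3.8]
gripper_width: 0.722
grip_force: 66.5
```

>>> move_arm:
  increments:
    - {"dx": 0, "dy": 0.3, "dz": 0, "ax": 0, "ay": 0, "az": 0.04, "jaw": 0.5}
    - {"dx": 0, "dy": 0.6, "dz": 0, "ax": 0, "ay": 0, "az": 0.08, "jaw": 0.5}
    - {"dx": -0.02, "dy": 0.93, "dz": 0, "ax": 0, "ay": 0, "az": 0.12, "jaw": 0.5}
    - {"dx": -0.02, "dy": 0.93, "dz": 0, "ax": 0, "ay": 0, "az": 0.13, "jaw": 0.5}

```text
time: 5.7
position: [0.5873, 0.0991, 0.2468]
tool_rot: [0.167, 0.986, 0.001, -0.001]
contact_force: [-0.2, -1.3, -3.2]
gripper_width: 0.715
grip_force: 66.9
```

>>> move_arm:
  increments:
    - {"dx": 0, "dy": 0.3, "dz": 0, "ax": 0, "ay": 0, "az": 0.04, "jaw": 0.5}
    - {"dx": 0, "dy": 0.6, "dz": 0, "ax": 0, "ay": 0, "az": 0.08, "jaw": 0.5}
    - {"dx": -0.02, "dy": 0.8, "dz": 0, "ax": 0, "ay": 0, "az": 0.12, "jaw": 0.5}
    - {"dx": -0.02, "dy": 0.92, "dz": 0, "ax": 0, "ay": 0, "az": 0.12, "jaw": 0.5}
    - {"dx": -0.02, "dy": 0.92, "dz": 0, "ax": 0, "ay": 0, "az": 0.12, "jaw": 0.5}
    - {"dx": -0.02, "dy": 0.92, "dz": 0, "ax": 0, "ay": 0, "az": 0.12, "jaw": 0.5}
    - {"dx": -0.02, "dy": 0.92, "dz": 0, "ax": 0, "ay": 0, "az": 0.12, "jaw": 0.5}

```text
time: 6.4
position: [0.5864, 0.2022, 0.2467]
tool_rot: [-0.014, 1.0, -0.0, -0.0]
contact_force: [-0.0, 0.0, -3.5]
gripper_width: 0.718
grip_force: 67.1
```

```bash
python3 - <<'E'
from h import *
s=imaging.get_image("side");t=imaging.get_image("top")
b=cv2.resize(s[180:380,70:270],(400,400),interpolation=cv2.INTER_CUBIC)
a=cv2.resize(t[75:275,105:305],(400,400),interpolation=cv2.INTER_CUBIC)
cv2.imwrite("pics/c5.png",np.hstack([a,b])); o=arm.observe();print(o["qpos"],o["position"],o["tool_rot"])
E
```

```text
[ 0.12335564  0.62517566 -0.86175241  1.56527318  0.50064396  1.18513116
  0.7625722 ] [0.58630966 0.20256996 0.2468785 ] [-1.43972487e-02  9.99896296e-01 -3.38166520e-04  5.11791360e-05]
```

View pics/c5.png

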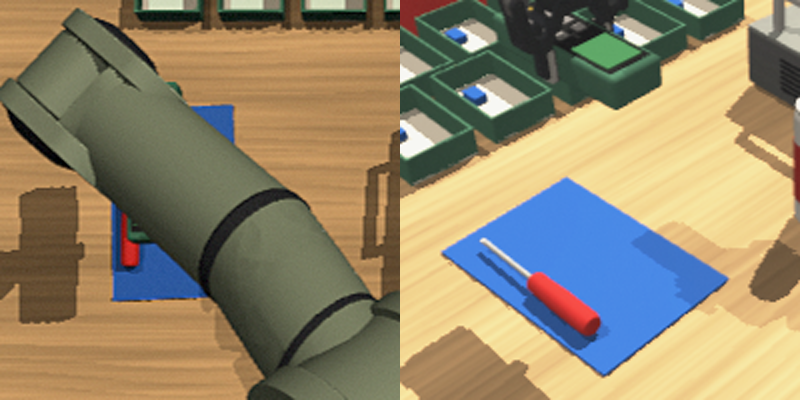

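The meter hangs above the mat, level, with its display now towards -x, and the screwdriver is clear on the +y side. Lower it.

>>> move_arm:
  increments:
    - {"dx": 0, "dy": 0, "dz": -0.2, "ax": 0, "ay": 0, "az": 0, "jaw": 0.5}
    - {"dx": 0, "dy": 0, "dz": -0.5, "ax": 0, "ay": 0, "az": 0, "jaw": 0.5}
    - {"dx": 0, "dy": 0, "dz": -0.8, "ax": 0, "ay": 0, "az": 0, "jaw": 0.5}
    - {"dx": 0, "dy": 0, "dz": -1, "ax": 0, "ay": 0, "az": 0, "jaw": 0.5}
    - {"dx": 0, "dy": 0, "dz": -1, "ax": 0, "ay": 0, "az": 0, "jaw": 0.5}

```text
time: 7.0
position: [0.5848, 0.2023, 0.124]
tool_rot: [-0.015, 1.0, -0.001, -0.002]
contact_force: [-0.3, -0.7, -3.1]
gripper_width: 0.716
grip_force: 66.9
```

>>> move_arm:
  increments:
    - {"dx": 0, "dy": 0, "dz": -0.2, "ax": 0, "ay": 0, "az": 0, "jaw": 0.5}
    - {"dx": 0, "dy": 0, "dz": -0.45, "ax": 0, "ay": 0, "az": 0, "jaw": 0.5}
    - {"dx": 0, "dy": 0, "dz": -0.65, "ax": 0, "ay": 0, "az": 0, "jaw": 0.5}
    - {"dx": 0, "dy": 0, "dz": -0.8, "ax": 0, "ay": 0, "az": 0, "jaw": 0.5}
    - {"dx": 0, "dy": 0, "dz": -0.88, "ax": 0, "ay": 0, "az": 0, "jaw": 0.5}
    - {"dx": 0, "dy": 0, "dz": -0.92, "ax": 0, "ay": 0, "az": 0, "jaw": 0.5}
    - {"dx": 0, "dy": 0, "dz": -0.92, "ax": 0, "ay": 0, "az": 0, "jaw": 0.5}

```text
time: 7.7
position: [0.5863, 0.2039, 0.0169]
tool_rot: [-0.016, 1.0, 0.0, 0.0]
contact_force: [0.2, -0.2, -3.3]
gripper_width: 0.72
grip_force: 67.3
```

>>> move_arm:
  increments:
    - {"dx": 0, "dy": 0, "dz": -0.04, "ax": 0, "ay": 0, "az": 0, "jaw": 0.5}
    - {"dx": 0, "dy": 0, "dz": -0.08, "ax": 0, "ay": 0, "az": 0, "jaw": 0.5}
    - {"dx": 0, "dy": 0, "dz": -0.11, "ax": 0, "ay": 0, "az": 0, "jaw": 0.5}
    - {"dx": 0, "dy": 0, "dz": -0.13, "ax": 0, "ay": 0, "az": 0, "jaw": 0.5}
    - {"dx": 0, "dy": 0, "dz": -0.13, "ax": 0, "ay": 0, "az": 0, "jaw": 0.5}

```text
time: 8.2
position: [0.5858, 0.2038, 0.0006]
tool_rot: [-0.016, 1.0, -0.0, -0.0]
contact_force: [-0.6, -0.9, -3.5]
gripper_width: 0.72
grip_force: 67.3
```

>>> move_arm:
  increments:
    - {"dx": 0, "dy": 0, "dz": -0.01, "ax": 0, "ay": 0, "az": 0, "jaw": 0.5}
    - {"dx": 0, "dy": 0, "dz": -0.02, "ax": 0, "ay": 0, "az": 0, "jaw": 0.5}
    - {"dx": 0, "dy": 0, "dz": -0.02, "ax": 0, "ay": 0, "az": 0, "jaw": 0.5}

```text
time: 8.5
position: [0.5861, 0.2039, -0.0012]
tool_rot: [-0.016, 1.0, -0.0, 0.0]
contact_force: [-0.7, -0.5, 1.7]
gripper_width: 0.717
grip_force: 70.1
```

The force has gone from -3.5 to +1.7 N, so the meter is touching down. I release it gently, opening to 0.88 only.

>>> move_arm:
  increments:
    - {"dx": 0, "dy": 0, "dz": 0, "ax": 0, "ay": 0, "az": 0, "jaw": 0.75}
    - {"dx": 0, "dy": 0, "dz": 0, "ax": 0, "ay": 0, "az": 0, "jaw": 0.88}
    - {"dx": 0, "dy": 0, "dz": 0, "ax": 0, "ay": 0, "az": 0, "jaw": 0.88}
    - {"dx": 0, "dy": 0, "dz": 0, "ax": 0, "ay": 0, "az": 0, "jaw": 0.88}
    - {"dx": 0, "dy": 0, "dz": 0, "ax": 0, "ay": 0, "az": 0, "jaw": 0.88}

```text
time: 9.0
position: [0.586, 0.2038, -0.0015]
tool_rot: [-0.016, 1.0, 0.0, -0.0]
contact_force: [0.3, -0.7, 0.2]
gripper_width: 0.878
grip_force: 0.0
```

>>> move_arm:
  increments:
    - {"dx": 0, "dy": 0, "dz": 0.15, "ax": 0, "ay": 0, "az": 0, "jaw": 0.88}
    - {"dx": 0, "dy": 0, "dz": 0.4, "ax": 0, "ay": 0, "az": 0, "jaw": 0.88}
    - {"dx": 0, "dy": 0, "dz": 0.7, "ax": 0, "ay": 0, "az": 0, "jaw": 0.88}
    - {"dx": 0, "dy": 0, "dz": 1, "ax": 0, "ay": 0, "az": 0, "jaw": 0.88}
    - {"dx": 0, "dy": 0, "dz": 1, "ax": 0, "ay": 0, "az": 0, "jaw": 0.88}

```text
time: 9.5
position: [0.5878, 0.2051, 0.1243]
tool_rot: [-0.016, 1.0, 0.001, 0.003]
contact_force: [0.3, 1.1, 0.3]
gripper_width: 0.877
grip_force: 0.0
```

>>> move_arm:
  increments:
    - {"dx": 0, "dy": -0.3, "dz": 0.4, "ax": 0, "ay": 0, "az": 0, "jaw": 0.88}
    - {"dx": 0, "dy": -0.5, "dz": 0.7, "ax": 0, "ay": 0, "az": 0, "jaw": 0.88}
    - {"dx": 0, "dy": -0.7, "dz": 1, "ax": 0, "ay": 0, "az": 0, "jaw": 0.88}
    - {"dx": 0, "dy": -1, "dz": 1, "ax": 0, "ay": 0, "az": 0, "jaw": 0.88}
    - {"dx": 0, "dy": -1, "dz": 1, "ax": 0, "ay": 0, "az": 0, "jaw": 0.88}

```text
time: 10.0
position: [0.5866, 0.0787, 0.2397]
tool_rot: [-0.013, 1.0, -0.001, 0.001]
contact_force: [-0.1, 0.4, -0.8]
gripper_width: 0.881
grip_force: 0.0
```

```bash
python3 - <<'E'
from h import *
s=imaging.get_image("side");t=imaging.get_image("top")
cv2.imwrite("pics/top6.png",t)
h=cv2.cvtColor(t,cv2.COLOR_BGR2HSV).astype(int)
b=cv2.resize(t[110:230,300:420],(400,400),interpolation=cv2.INTER_CUBIC)
a=cv2.resize(t[95:245,130:280],(400,400),interpolation=cv2.INTER_CUBIC)
cv2.imwrite("pics/c6.png",np.hstack([a,b])); o=arm.observe();print(o["qpos"],o["position"],o["tool_rot"])
E
```

```text
[ 0.34502436  0.58936099 -0.87514368  1.65212551  0.49064444  1.13446655
  0.94063373] [0.58581582 0.08305561 0.23900409] [-1.50197801e-02  9.99887173e-01 -1.60638455e-04  1.45293827e-04]
```

View pics/c6.png

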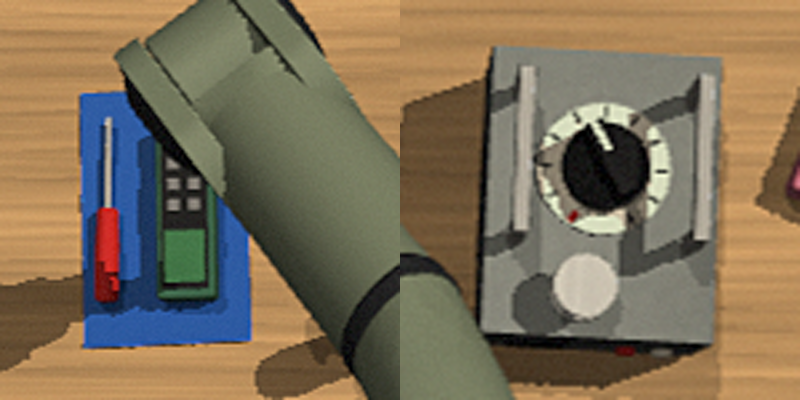

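The meter lies flat on the mat, right of the screwdriver and about 24 mm off the mat's middle line. In the right crop the dial centre is about (604,168). The pointer runs towards (597,122), up-left, and the red zero tick is at (573,216). I measure the dial centre and pointer angle.

```bash
python3 - <<'E'
from h import *
t=cv2.imread("pics/top6.png");s=imaging.get_image("side");cv2.imwrite("pics/side6.png",s)
h=cv2.cvtColor(t,cv2.COLOR_BGR2HSV).astype(int);S,V=h[...,1],h[...,2]
# deck outline (z=.1)
box=np.zeros(V.shape,bool);box[138:185,335:388]=True
def big(m):
    cs,_=cv2.findContours(m.astype(np.uint8),cv2.RETR_LIST,cv2.CHAIN_APPROX_NONE);return max(cs,key=cv2.contourArea)
# knob dark
k=big((V<55)&box);(c,r)=cv2.minEnclosingCircle(k);m=cv2.moments(k);mc=(m['m10']/m['m00'],m['m01']/m['m00'])
for p in(c,mc):print("knob",p,r,onz("top",p,.114)[0],onz("top",p,.15)[0])
# scale ring
B,G,R=[t[...,i].astype(int) for i in range(3)]
w=box&(V>190)
hull=cv2.convexHull(np.argwhere(w)[:,::-1].astype(np.int32));e=cv2.fitEllipse(hull);print("ring",e,onz("top",e[0],.103)[0])
P=onz("top",hull[:,0],.103)[:,:2].astype(np.float32);print("ring extents mm",P.max(0),P.min(0),(P.max(0)+P.min(0))/2)
# pointer: bright inside knob circle
yy,xx=np.mgrid[:420,:560];ins=((xx-c[0])**2+(yy-c[1])**2<(0.85*r)**2)&(V>130)
q=np.argwhere(ins)[:,::-1];Q=onz("top",q,.15)[:,:2];print("pointer",len(q),Q.mean(0),Q.max(0),Q.min(0))
vx,vy,x0,y0=cv2.fitLine(Q.astype(np.float32),cv2.DIST_L2,0,.01,.01).ravel();print("ptr angle",np.degrees(np.arctan2(vy,vx)))
for z,p in((.15,c),(.114,c)):
  d=Q.mean(0)-onz("top",p,z)[0,:2];print("ptr from centre",z,np.degrees(np.arctan2(d[1],d[0])),np.linalg.norm(d))
red=box&(R>120)&(G<70);q=np.argwhere(red)[:,::-1];print("tick",onz("top",q,.103).mean(0))
# side ring
hs=cv2.cvtColor(s,cv2.COLOR_BGR2HSV).astype(int)
g=onz("top",e[0],.103)[0];print("ring centre in side px",proj("side",[g]))
pp=proj("side",[g+[.0,.0,.047]]);print(pp)
cv2.imwrite("pics/c7.png",cv2.resize(s[150:250,240:360],(720,600),interpolation=cv2.INTER_CUBIC))
E
```

```text
knob (360.9487609863281, 159.48338317871094) 13.516809463500977 [ 0.60869056 -0.24458862  0.114     ] [ 0.60149562 -0.23971932  0.15      ]
knob (361.34578441835646, 160.32728566346495) 13.516809463500977 [ 0.60639071 -0.24561404  0.114     ] [ 0.59925572 -0.240718    0.15      ]
ring ((360.19873046875, 159.9930877685547), (37.91231155395508, 40.85111999511719), 97.83282470703125) [ 0.60949404 -0.24402803  0.103     ]
ring extents mm [ 0.66185164 -0.18414308] [ 0.55752224 -0.2976599 ] [ 0.609687  -0.2409015]
pointer 16 [ 0.62287649 -0.23922634] [ 0.62937964 -0.23246925] [ 0.61604573 -0.24531934]
ptr angle 32.231308
ptr from centre 0.15 1.3208227389416918 0.02138655167584754
ptr from centre 0.114 20.706586791980236 0.015165572159266071
tick [ 0.57394069 -0.2213666   0.103     ]
ring centre in side px [[292.67203173 192.03471212]]
[[293.12832516 176.83187763]]
```

View pics/c7.png

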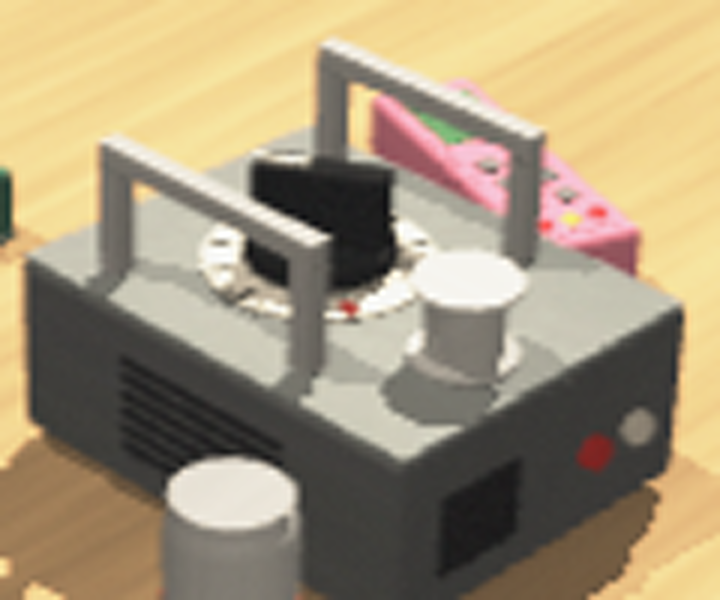

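```bash
python3 - <<'E'
from h import *
C=np.array([(30,262),(405,462),(683,308),(305,128)])/6+[240,150]-.4
D=onz("side",C,.1)[:,:2];print(D,D.mean(0))
x=(D[0]-D[1]+D[3]-D[2]);x/=np.linalg.norm(x);print("yaw",np.degrees(np.arctan2(x[1],x[0])),"dial side",D.mean(0)+.02*x)
C=np.array([(493,46),(722,58),(713,344),(482,334)]);C=(C-[400,0])/(10/3)+[300,110]-.35
D=onz("top",C,.1)[:,:2];print(D)
x=(D[0]-D[3]+D[1]-D[2]);x/=np.linalg.norm(x);print("yaw",np.degrees(np.arctan2(x[1],x[0])),"dial top",D.mean(0)+.02*x)
b=onz("side",np.array([(250,159),(393,168)])/6+[240,150]-.4,.15)[:,:2];print("bar",b,b.mean(0))
C=np.array([(597,122),(611,150)]);C=(C-[400,0])/(10/3)+[300,110]-.35
p=onz("top",C,.15)[:,:2];d=p[0]-p[1];print("ptr",p,np.degrees(np.arctan2(d[1],d[0])))
E
```

```text
[[ 0.70393777 -0.15287656]
 [ 0.47486423 -0.14323224]
 [ 0.46327136 -0.32362959]
 [ 0.69910379 -0.33749923]] [ 0.58529429 -0.23930941]
yaw -2.8954322310326206 dial side [ 0.60526875 -0.24031967]
[[ 0.71159095 -0.15702171]
 [ 0.70113398 -0.34416638]
 [ 0.46621714 -0.33128185]
 [ 0.47460095 -0.14594571]]
yaw -2.9066310999480143 dial top [ 0.60836003 -0.24561808]
bar [[ 0.63539871 -0.22522441]
 [ 0.58334385 -0.26280541]] [ 0.60937128 -0.24401491]
ptr [[ 0.63670722 -0.23454884]
 [ 0.61431816 -0.24515934]] 25.356947119185048
```

Dial axis is taken as about (0.607, -0.2435), the transformer's yaw as -2.9°, and the bar at about 27°. The value is therefore about 2.1 rad, or 121° to turn. I go over it with the tool's y at -63°.

>>> move_arm:
  increments:
    - {"dx": 0.06, "dy": -0.9, "dz": 0.2, "ax": 0, "ay": 0, "az": -0.287, "jaw": 0.5}
    - {"dx": 0.06, "dy": -0.9, "dz": 0.2, "ax": 0, "ay": 0, "az": -0.287, "jaw": 0.5}
    - {"dx": 0.06, "dy": -0.9, "dz": 0.2, "ax": 0, "ay": 0, "az": -0.287, "jaw": 0.5}
    - {"dx": 0.06, "dy": -0.9, "dz": 0.2, "ax": 0, "ay": 0, "az": -0.287, "jaw": 0.5}
    - {"dx": 0.06, "dy": -0.9, "dz": 0.2, "ax": 0, "ay": 0, "az": -0.287, "jaw": 0.5}
    - {"dx": 0.06, "dy": -0.9, "dz": 0.2, "ax": 0, "ay": 0, "az": -0.287, "jaw": 0.5}
    - {"dx": 0.06, "dy": -0.9, "dz": 0.2, "ax": 0, "ay": 0, "az": -0.287, "jaw": 0.5}

```text
time: 10.85
position: [0.5931, -0.0226, 0.2625]
tool_rot: [0.422, 0.907, 0.0, -0.0]
contact_force: [0.1, -0.3, -0.3]
gripper_width: 0.496
grip_force: 0.0
```

>>> move_arm:
  increments:
    - {"dx": 0.06, "dy": -0.9, "dz": 0, "ax": 0, "ay": 0, "az": -0.287, "jaw": 0.5}
    - {"dx": 0.06, "dy": -0.9, "dz": 0, "ax": 0, "ay": 0, "az": -0.287, "jaw": 0.5}
    - {"dx": 0.06, "dy": -0.9, "dz": 0, "ax": 0, "ay": 0, "az": -0.287, "jaw": 0.5}
    - {"dx": 0.06, "dy": -0.9, "dz": 0, "ax": 0, "ay": 0, "az": -0.287, "jaw": 0.5}
    - {"dx": 0.06, "dy": -0.9, "dz": 0, "ax": 0, "ay": 0, "az": -0.287, "jaw": 0.5}
    - {"dx": 0.06, "dy": -0.9, "dz": 0, "ax": 0, "ay": 0, "az": -0.287, "jaw": 0.5}
    - {"dx": 0.06, "dy": -0.9, "dz": 0, "ax": 0, "ay": 0, "az": -0.287, "jaw": 0.5}

```text
time: 11.55
position: [0.6005, -0.1311, 0.2623]
tool_rot: [0.774, 0.634, -0.0, -0.0]
contact_force: [-0.2, 0.3, 0.3]
gripper_width: 0.5
grip_force: 0.0
```

>>> move_arm:
  increments:
    - {"dx": 0.06, "dy": -0.9, "dz": 0, "ax": 0, "ay": 0, "az": -0.287, "jaw": 0.5}
    - {"dx": 0.06, "dy": -0.9, "dz": 0, "ax": 0, "ay": 0, "az": -0.287, "jaw": 0.5}
    - {"dx": 0.06, "dy": -0.9, "dz": 0, "ax": 0, "ay": 0, "az": -0.287, "jaw": 0.5}
    - {"dx": 0.06, "dy": -0.9, "dz": 0, "ax": 0, "ay": 0, "az": -0.287, "jaw": 0.5}
    - {"dx": 0.06, "dy": -0.9, "dz": 0, "ax": 0, "ay": 0, "az": -0.287, "jaw": 0.5}
    - {"dx": 0.06, "dy": -0.9, "dz": 0, "ax": 0, "ay": 0, "az": -0.287, "jaw": 0.5}
    - {"dx": 0.06, "dy": -0.9, "dz": 0, "ax": 0, "ay": 0, "az": -0.287, "jaw": 0.5}
    - {"dx": 0.06, "dy": -0.9, "dz": 0, "ax": 0, "ay": 0, "az": -0.287, "jaw": 0.5}

```text
time: 12.35
position: [0.6077, -0.2396, 0.2623]
tool_rot: [0.972, 0.237, -0.0, -0.0]
contact_force: [0.4, 0.0, 0.2]
gripper_width: 0.497
grip_force: 0.0
```

```bash
python3 -c "
from h import *
o=arm.observe();print(o['qpos'],o['position'],o['tool_rot'],o['gripper_width'])"
```

```text
[ 0.41749704  0.54615254 -0.2061707   1.47582684  0.11758104  1.13225257
 -0.90257372] [ 0.60769706 -0.23958592  0.26227302] [ 9.71604927e-01  2.36608951e-01 -2.00030438e-04 -1.71671637e-04] 0.49682201959345573
```

>>> move_arm:
  increments:
    - {"dx": 0, "dy": -0.03, "dz": -0.3, "ax": 0, "ay": 0, "az": 0, "jaw": 0.55}
    - {"dx": 0, "dy": -0.03, "dz": -0.6, "ax": 0, "ay": 0, "az": 0, "jaw": 0.55}
    - {"dx": 0, "dy": -0.03, "dz": -0.8, "ax": 0, "ay": 0, "az": 0, "jaw": 0.55}
    - {"dx": 0, "dy": -0.03, "dz": -0.9, "ax": 0, "ay": 0, "az": 0, "jaw": 0.55}
    - {"dx": 0, "dy": -0.03, "dz": -0.95, "ax": 0, "ay": 0, "az": 0, "jaw": 0.55}
    - {"dx": 0, "dy": -0.03, "dz": -1, "ax": 0, "ay": 0, "az": 0, "jaw": 0.55}
    - {"dx": 0, "dy": -0.03, "dz": -1, "ax": 0, "ay": 0, "az": 0, "jaw": 0.55}

```text
time: 13.05
position: [0.6078, -0.2438, 0.1428]
tool_rot: [0.973, 0.233, 0.0, 0.0]
contact_force: [1.1, -0.1, -0.0]
gripper_width: 0.548
grip_force: 0.0
```

>>> move_arm:
  increments:
    - {"dx": 0, "dy": 0, "dz": -0.06, "ax": 0, "ay": 0, "az": 0, "jaw": 0.55}
    - {"dx": 0, "dy": 0, "dz": -0.12, "ax": 0, "ay": 0, "az": 0, "jaw": 0.55}
    - {"dx": 0, "dy": 0, "dz": -0.16, "ax": 0, "ay": 0, "az": 0, "jaw": 0.55}
    - {"dx": 0, "dy": 0, "dz": -0.16, "ax": 0, "ay": 0, "az": 0, "jaw": 0.55}

```text
time: 13.45
position: [0.6072, -0.2437, 0.1224]
tool_rot: [0.973, 0.232, -0.001, -0.0]
contact_force: [-0.3, 0.1, 0.4]
gripper_width: 0.549
grip_force: 0.0
```

>>> move_arm:
  increments:
    - {"dx": 0, "dy": 0, "dz": 0, "ax": 0, "ay": 0, "az": 0, "jaw": 0.4}
    - {"dx": 0, "dy": 0, "dz": 0, "ax": 0, "ay": 0, "az": 0, "jaw": 0.3}
    - {"dx": 0, "dy": 0, "dz": 0, "ax": 0, "ay": 0, "az": 0, "jaw": 0.26}
    - {"dx": 0, "dy": 0, "dz": 0, "ax": 0, "ay": 0, "az": 0, "jaw": 0.26}

```text
time: 13.85
position: [0.6078, -0.244, 0.1236]
tool_rot: [0.973, 0.232, 0.0, 0.0]
contact_force: [0.6, -1.8, 1.5]
gripper_width: 0.263
grip_force: 0.8
```

Straddling with no contact while descending. Closing the rest.

>>> move_arm:
  increments:
    - {"dx": 0, "dy": 0, "dz": 0, "ax": 0, "ay": 0, "az": 0, "jaw": 0.23}
    - {"dx": 0, "dy": 0, "dz": 0, "ax": 0, "ay": 0, "az": 0, "jaw": 0.2}
    - {"dx": 0, "dy": 0, "dz": 0, "ax": 0, "ay": 0, "az": 0, "jaw": 0.15}
    - {"dx": 0, "dy": 0, "dz": 0, "ax": 0, "ay": 0, "az": 0, "jaw": 0.1}
    - {"dx": 0, "dy": 0, "dz": 0, "ax": 0, "ay": 0, "az": 0, "jaw": 0.1}

```text
time: 14.35
position: [0.6086, -0.2457, 0.1241]
tool_rot: [0.973, 0.231, 0.001, 0.002]
contact_force: [7.2, -10.0, 0.0]
gripper_width: 0.198
grip_force: 59.3
```

```bash
python3 -c "
from h import *
o=arm.observe();print(o['position'],o['tool_rot'],o['gripper_width'],o['grip_force'],o['contact_force'],o['moment'])"
```

```text
[ 0.6086065  -0.24565472  0.12408714] [0.97284895 0.23143289 0.00116591 0.00154289] 0.1977845621892572 59.25777018070221 [  7.2346902  -10.02212597   0.02732828] [-1.82360559 -1.2686023   0.06503338]
```

Gripped at 17 mm. The side force of 12 N means the axis is about 2 mm farther along (+x,-y), so I recentre and start turning.

>>> move_arm:
  increments:
    - {"dx": 0.01, "dy": -0.017, "dz": 0, "ax": 0, "ay": 0, "az": 0, "jaw": 0.1}
    - {"dx": 0.01, "dy": -0.017, "dz": 0, "ax": 0, "ay": 0, "az": 0.03, "jaw": 0.1}
    - {"dx": 0.01, "dy": -0.017, "dz": 0, "ax": 0, "ay": 0, "az": 0.06, "jaw": 0.1}
    - {"dx": 0.01, "dy": -0.017, "dz": 0, "ax": 0, "ay": 0, "az": 0.09, "jaw": 0.1}
    - {"dx": 0.01, "dy": -0.017, "dz": 0, "ax": 0, "ay": 0, "az": 0.12, "jaw": 0.1}
    - {"dx": 0.01, "dy": -0.017, "dz": 0, "ax": 0, "ay": 0, "az": 0.12, "jaw": 0.1}

```text
time: 14.95
position: [0.6091, -0.2464, 0.124]
tool_rot: [0.911, 0.412, 0.0, 0.0]
contact_force: [-1.3, -1.4, 8.1]
gripper_width: 0.194
grip_force: 60.5
```

>>> move_arm:
  increments:
    - {"dx": 0, "dy": 0, "dz": 0, "ax": 0, "ay": 0, "az": 0.04, "jaw": 0.1}
    - {"dx": 0, "dy": 0, "dz": 0, "ax": 0, "ay": 0, "az": 0.08, "jaw": 0.1}
    - {"dx": 0, "dy": 0, "dz": 0, "ax": 0, "ay": 0, "az": 0.12, "jaw": 0.1}
    - {"dx": 0, "dy": 0, "dz": 0, "ax": 0, "ay": 0, "az": 0.16, "jaw": 0.1}
    - {"dx": 0, "dy": 0, "dz": 0, "ax": 0, "ay": 0, "az": 0.2, "jaw": 0.1}
    - {"dx": 0, "dy": 0, "dz": 0, "ax": 0, "ay": 0, "az": 0.24, "jaw": 0.1}
    - {"dx": 0, "dy": 0, "dz": 0, "ax": 0, "ay": 0, "az": 0.28, "jaw": 0.1}
    - {"dx": 0, "dy": 0, "dz": 0, "ax": 0, "ay": 0, "az": 0.28, "jaw": 0.1}

```text
time: 15.75
position: [0.6104, -0.2468, 0.1241]
tool_rot: [0.649, 0.761, 0.001, 0.002]
contact_force: [10.9, -5.3, 0.6]
gripper_width: 0.2
grip_force: 59.6
```

```bash
python3 -c "
from h import *
o=arm.observe();r=o['tool_rot'];print(o['qpos'],2*np.degrees(np.arctan2(r[1],r[0])),o['contact_force'],o['moment'])"
```

```text
[ 0.61391511  0.73501824 -0.50567441  1.5781569   0.4163645   0.93323654
  0.12636526] 99.06285121788308 [10.9135635  -5.2811362   0.60715617] [-1.05735257 -1.95251291  0.0969119 ]
```

>>> move_arm:
  increments:
    - {"dx": 0.012, "dy": -0.006, "dz": 0, "ax": 0, "ay": 0, "az": 0.04, "jaw": 0.1}
    - {"dx": 0.012, "dy": -0.006, "dz": 0, "ax": 0, "ay": 0, "az": 0.08, "jaw": 0.1}
    - {"dx": 0.012, "dy": -0.006, "dz": 0, "ax": 0, "ay": 0, "az": 0.12, "jaw": 0.1}
    - {"dx": 0.012, "dy": -0.006, "dz": 0, "ax": 0, "ay": 0, "az": 0.16, "jaw": 0.1}
    - {"dx": 0.012, "dy": -0.006, "dz": 0, "ax": 0, "ay": 0, "az": 0.2, "jaw": 0.1}
    - {"dx": 0.012, "dy": -0.006, "dz": 0, "ax": 0, "ay": 0, "az": 0.24, "jaw": 0.1}
    - {"dx": 0.012, "dy": -0.006, "dz": 0, "ax": 0, "ay": 0, "az": 0.24, "jaw": 0.1}

```text
time: 16.45
position: [0.6116, -0.2463, 0.1241]
tool_rot: [0.323, 0.946, 0.001, 0.001]
contact_force: [7.6, 1.5, 3.1]
gripper_width: 0.201
grip_force: 60.1
```

```bash
python3 -c "
from h import *
o=arm.observe();r=o['tool_rot'];print(2*np.degrees(np.arctan2(r[1],r[0])),o['contact_force'],o['moment'])"
```

```text
142.31400751169016 [7.56519445 1.5375608  3.10142322] [ 0.03461058 -1.37614386  0.02023027]
```

Bar at 142.3°, with the stop expected near 147°. I turn on in small steps.

>>> move_arm:
  increments:
    - {"dx": 0.008, "dy": 0.002, "dz": 0, "ax": 0, "ay": 0, "az": 0.015, "jaw": 0.1}
    - {"dx": 0.008, "dy": 0.002, "dz": 0, "ax": 0, "ay": 0, "az": 0.03, "jaw": 0.1}
    - {"dx": 0.008, "dy": 0.002, "dz": 0, "ax": 0, "ay": 0, "az": 0.03, "jaw": 0.1}
    - {"dx": 0.008, "dy": 0.002, "dz": 0, "ax": 0, "ay": 0, "az": 0.03, "jaw": 0.1}

```text
time: 16.85
position: [0.6118, -0.2462, 0.1241]
tool_rot: [0.281, 0.96, 0.0, 0.001]
contact_force: [1.6, 1.2, 6.4]
gripper_width: 0.198
grip_force: 60.5
```

```bash
python3 -c "
from h import *
o=arm.observe();r=o['tool_rot'];print(2*np.degrees(np.arctan2(r[1],r[0])),o['contact_force'],o['moment'])"
```

```text
147.3888461904682 [1.6358746  1.18952735 6.4316757 ] [ 0.11412703 -0.18456276 -0.57919393]
```

The moment about z has jumped to -0.58 N m, which looks like the stop. I press slightly further to confirm.

>>> move_arm:
  increments:
    - {"dx": 0, "dy": 0, "dz": 0, "ax": 0, "ay": 0, "az": 0.012, "jaw": 0.1}
    - {"dx": 0, "dy": 0, "dz": 0, "ax": 0, "ay": 0, "az": 0.012, "jaw": 0.1}
    - {"dx": 0, "dy": 0, "dz": 0, "ax": 0, "ay": 0, "az": 0.012, "jaw": 0.1}

```text
time: 17.15
position: [0.6122, -0.2464, 0.1241]
tool_rot: [0.263, 0.965, 0.0, 0.001]
contact_force: [5.0, -0.5, 4.9]
gripper_width: 0.195
grip_force: 71.3
```

```bash
python3 -c "
from h import *
o=arm.observe();r=o['tool_rot'];print(2*np.degrees(np.arctan2(r[1],r[0])),o['contact_force'],o['moment'])"
```

```text
149.51762081806328 [ 4.95209789 -0.49823047  4.89588626] [-0.12393313 -1.23938494 -0.94316967]
```

Moment is rising against the stop with the expected angle, so the dial is at zero. I release, lift, and move clear.

>>> move_arm:
  increments:
    - {"dx": 0, "dy": 0, "dz": 0, "ax": 0, "ay": 0, "az": 0, "jaw": 0.3}
    - {"dx": 0, "dy": 0, "dz": 0, "ax": 0, "ay": 0, "az": 0, "jaw": 0.5}
    - {"dx": 0, "dy": 0, "dz": 0, "ax": 0, "ay": 0, "az": 0, "jaw": 0.5}
    - {"dx": 0, "dy": 0, "dz": 0, "ax": 0, "ay": 0, "az": 0, "jaw": 0.5}

```text
time: 17.55
position: [0.611, -0.2463, 0.1231]
tool_rot: [0.262, 0.965, -0.0, -0.0]
contact_force: [-0.7, -0.7, 0.7]
gripper_width: 0.497
grip_force: 0.0
```

>>> move_arm:
  increments:
    - {"dx": 0, "dy": 0, "dz": 0.15, "ax": 0, "ay": 0, "az": 0, "jaw": 0.5}
    - {"dx": 0, "dy": 0, "dz": 0.4, "ax": 0, "ay": 0, "az": 0, "jaw": 0.5}
    - {"dx": 0, "dy": 0, "dz": 0.7, "ax": 0, "ay": 0, "az": 0, "jaw": 0.5}
    - {"dx": 0, "dy": 0, "dz": 1, "ax": 0, "ay": 0, "az": 0, "jaw": 0.5}
    - {"dx": 0, "dy": 0, "dz": 1, "ax": 0, "ay": 0, "az": 0, "jaw": 0.5}

```text
time: 18.05
position: [0.613, -0.2462, 0.2495]
tool_rot: [0.262, 0.965, -0.0, 0.004]
contact_force: [0.0, 0.4, -0.3]
gripper_width: 0.504
grip_force: 0.0
```

>>> move_arm:
  increments:
    - {"dx": -0.5, "dy": -0.9, "dz": 0.3, "ax": 0, "ay": 0, "az": 0, "jaw": 0.5}
    - {"dx": -0.5, "dy": -0.9, "dz": 0.3, "ax": 0, "ay": 0, "az": 0, "jaw": 0.5}
    - {"dx": -0.5, "dy": -0.9, "dz": 0.3, "ax": 0, "ay": 0, "az": 0, "jaw": 0.5}
    - {"dx": -0.5, "dy": -0.9, "dz": 0.3, "ax": 0, "ay": 0, "az": 0, "jaw": 0.5}

```text
time: 18.45
position: [0.549, -0.3589, 0.281]
tool_rot: [0.265, 0.964, -0.001, 0.001]
contact_force: [-0.5, 0.8, 0.9]
gripper_width: 0.501
grip_force: 0.0
```

>>> move_arm:
  increments:
    - {"dx": -0.8, "dy": -0.9, "dz": 0, "ax": 0, "ay": 0, "az": 0, "jaw": 0.5}
    - {"dx": -0.8, "dy": -0.9, "dz": 0, "ax": 0, "ay": 0, "az": 0, "jaw": 0.5}
    - {"dx": -0.8, "dy": -0.9, "dz": 0, "ax": 0, "ay": 0, "az": 0, "jaw": 0.5}
    - {"dx": -0.8, "dy": -0.9, "dz": 0, "ax": 0, "ay": 0, "az": 0, "jaw": 0.5}
    - {"dx": -0.8, "dy": -0.9, "dz": 0, "ax": 0, "ay": 0, "az": 0, "jaw": 0.5}

```text
time: 18.95
position: [0.455, -0.4623, 0.2798]
tool_rot: [0.263, 0.965, 0.0, 0.0]
contact_force: [0.2, 0.5, 0.7]
gripper_width: 0.505
grip_force: 0.0
```

```bash
python3 - <<'E'
from h import *
t=imaging.get_image("top");cv2.imwrite("pics/top9.png",t)
cv2.imwrite("pics/c9.png",np.hstack([cv2.resize(t[95:245,130:280],(400,400),interpolation=cv2.INTER_CUBIC),cv2.resize(t[130:190,330:390],(400,400),interpolation=cv2.INTER_CUBIC)]))
E
```

```text
(no output)
```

View pics/c9.png

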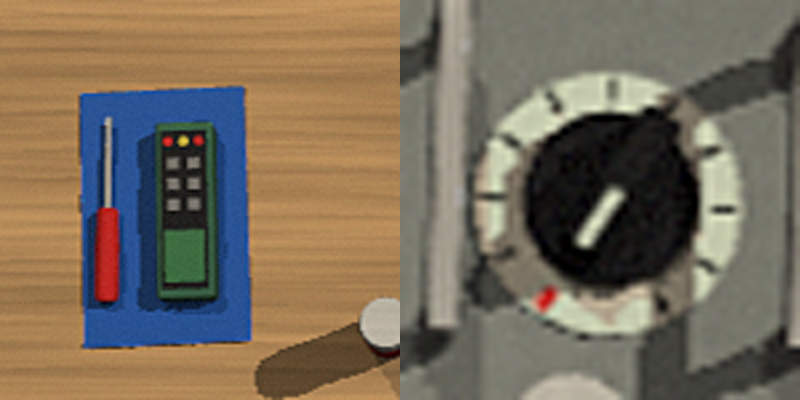

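The meter lies square on the mat beside the untouched screwdriver. The pointer, from (620,190) to (583,243), is parallel to the direction of the red tick at (546,298). Handing in.

```bash
python3 -c "
from bench import arm
print(arm.hand_in())"
```

```text
the job is handed in; nothing more can be done
None
```

The job is handed in, though the hand-in returned no verdict: the meter lies face up on the mat, the dial is turned to its zero stop, and the spool, screwdriver and spray can were never touched.

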